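# Unlatch the jam crate gate and hold it wide open

### The arm

A 7-joint arm with a two-finger parallel gripper is mounted at the origin on a cart in front of the work surface, level with it; the furniture and walls round the work are solid. World frame = base frame: x ahead of the robot, y to its left, z up, the work surface at z = 0. Lengths are in mm, angles in rad, forces in N, time in s.
With the tool pointing down it reaches from about 400 to 875 mm from the base axis. Payload 4.4 kg.
Tool frame: the origin (TCP) lies midway between the tips of the shut fingers; the grasp point (between the pads) lies 19 mm behind it (ctrl.grip_point_offset is the distance from the TCP to the grasp point, in mm); z points along the fingers, y is the direction in which the jaws open and shut (so a half turn about z gives the same grasp; the last joint's range is limited). The gripper opens to 85 mm and grips with 20 to 120 N. Pads are 22 mm wide; open, the fingers measure 114 mm over their backs; the gripper's body (76 mm by 85 mm) begins 54 mm behind the grasp point. The pads swing forward as they close: fully open they stand 13 mm farther back than shut.
Start: joints at [-1.317, 0.628, 0.038, 1.517, -0.027, 0.996, -0.02], TCP at [204.321, 617.066, 231.313] pointing down, gripper open.
Joint ranges: [-3.06, 3.06], [-0.37, 2.12], [-1.25, 1.32], [0.18, 2.47], [-1.1, 4.24], [0.23, 1.98], [-2.94, 2.94]. Speed limits (rad/s): [2.57, 2.57, 3.14, 3.14, 3.14, 3.14, 3.14].

### API

Orientations are given as [roll, pitch, yaw] about the fixed x, y, z axes, in that order (R = Rz(yaw) Ry(pitch) Rx(roll)).
In Python, from cell import ctrl, imaging, models gives the robot as it stands. The module is installed in compiled form; this text tells all that it offers.
- The arm moves only by the tool drive_tool, never from a script. Its argument "deltas" is text: rows parted by semicolons, each of 5 numbers parted by spaces: the shift along the tool's x, y, z in m, then the turn about the tool's z in degrees, then the finger opening in m, from 0 to 0.0854. A call has 1 to 12 rows; each row is the pose to reach, as a shift and turn from the pose commanded when the call began, along the tool's axes at that moment; what a row does not reach only later rows make up. A row lasts 1/8 s, in which the tool goes at most 62.5 mm and 10.7 degrees, less where a joint would pass 70% of its speed; a pose out of reach is approached as far as the arm can. A call with a gripper value outside its range is refused whole. The fingers move at their own pace and stop on an object; the grip force is fixed at half the most. Time passes only in rows, so rows that repeat a pose let the fingers close. It gives the time, the measured TCP pose, the force and the opening at its end, in the units of the state.
- ctrl.read_state(): the state, without advancing time (a new reading comes with each control period).
- imaging.get_image(name): name is "side" or "top"; returns a dict with "color" (384x512x3 uint8, red, green, blue), "range_z" (384x512 float32, mm along the optical axis (not along the pixel's ray), 0 where there is no reading), "vfov" (degrees; the focal length in pixels is half the picture's height over the tangent of half this angle, whatever the lens; pixels are square), "cx", "cy" (the principal point, pixels), "extrinsics" (4x4, takes a point from camera to world coordinates). Camera axes: x right, y down, z forward; pixel columns grow to the right and rows downward; lengths in mm; the calibration is good to about 2 mm. A picture is of the moment at which its call begins.
- ctrl.finish_job(): hands the job in, once; it reports no verdict.
Trained networks look in a picture, given as the dict that the camera call returned (one of the last four; its "shot" number tells which), for a name from the list of things; names that differ only in an ending like _2 or _b are one class to them, and where a whole thing is asked for, a point or a joint stands for the part that bears it (a point fixed in the world has none). Each returns a list of dicts, best first, with "score" (0 to 1); they miss things now and then, are a little off and sometimes report something else, mostly with a low value. They report only what shows in the picture. A call takes as long as a camera call.
- models.spot_in(picture, thing): "point" ([column, row] in pixels, amid what is visible of it).
- models.landmark_of(picture, thing): "point" ([column, row] in pixels: a listed point, or the origin of a listed thing).
The state is a dict: "clock": time; "qpos": joint angles; "qd": joint speeds; "tau": joint torques, N m; "eef_pos": TCP position; "tool_rot": TCP orientation; "force": force on the tool from outside, world axes, zero at the start; "torque": the same for the moment, N m; "width": finger opening in mm.
Only numpy, scipy, OpenCV 4.12 (cv2) and the standard library are available. Lean on these libraries where they do the work, as an engineer would, in place of code of your own. Each camera call takes 0.05 s, during which the arm holds its last target.

### The job

Open the jam crate for a colleague whose hands are full: first squeeze the red catch fully closed against its black finger rest, then do the same with the yellow one. Then take hold of the gate (its upright steel bar is the handle), swing it toward you past its detent until it stands wide open, about square to the crate front, and finish while still holding it there, because it pulls itself back when let go. Leave the jars in the crate, the bell and the price stand undisturbed.

Things in the scene. Friction and masses are not known exactly. Their poses are not given: they have to be found in the camera images.
- crate: slatted wooden crate, fixed, 150 x 268 mm, on rubber feet, 138 mm high at the aluminium bar across its front; origin at the centre of its underside (14 mm over the counter), +x to its back, gate on its -x side, +y to its left. A steel plate with a ridge sticks out 25 mm above the counter under the gate's path. On the bar, 58 mm in front of the centre, sit the red and yellow catches, 124 mm apart, either one on the left.
- red_tab (a point): the middle of the outer face of the red catch's sliding tab, at the tab's top edge (z 0.184); the tab is red plastic, 24 mm wide, 8 mm thick, 36 mm tall, on a low slide. It looks along the crate's +y; the black rest faces it. Axes as the crate's.
- red_rest (a point): the middle of the outer face of the red catch's fixed black finger rest, at its top edge (z 0.184; rest 24 wide, 8 thick, 44 mm tall), which looks along the crate's -y. Tab and rest measure 56 mm over their outer faces, 40 mm when squeezed home: then centred 20 mm toward the tab from this point. Keep fingertips above z 0.151. Axes as the crate's.
- red_catch (a joint): slide of the red tab toward its rest: 0 out (bolt in front of the gate), 0.016 m squeezed home (gate clear of this bolt). A stiff slide, about 4 N, no spring: it stays where it is left.
- yellow_tab (a point): the middle of the outer face of the yellow catch's sliding tab, at the tab's top edge (z 0.184); the tab is yellow plastic, 24 mm wide, 8 mm thick, 36 mm tall, on a low slide. It looks along the crate's +y; the black rest faces it. Axes as the crate's.
- yellow_rest (a point): the middle of the outer face of the yellow catch's fixed black finger rest, at its top edge (z 0.184; rest 24 wide, 8 thick, 44 mm tall), which looks along the crate's -y. Tab and rest measure 56 mm over their outer faces, 40 mm when squeezed home: then centred 20 mm toward the tab from this point. Keep fingertips above z 0.151. Axes as the crate's.
- yellow_catch (a joint): slide of the yellow tab toward its rest: 0 out (bolt in front of the gate), 0.016 m squeezed home (gate clear of this bolt). A stiff slide, about 4 N, no spring: it stays where it is left.
- gate_handle (a point): the top end of the gate's upright round steel bar, 14 mm across, on the free side of the green gate, top at z 0.194; it is clear of all else from z 0.132 up. It stands 45 mm in front of the gate leaf and 160 mm from the hinge along the leaf (166 mm from the hinge axis). Turns with the gate.
- gate_hinge (a point): the gate's upright hinge axis at the height of the crate's underside, at the left front corner of the crate (crate x -0.080, y +0.116); fixed. Axes as the crate's.
- gate (a joint): gate angle: 0 shut, grows as the free end swings out toward the robot (clockwise from above), stop at 1.70 rad. Leaf 232 mm long, its lugs reach z 0.129. The bolts block it until both catches are squeezed home. A sprung detent at about 0.4 to 0.6 rad takes up to about 12 N at the bar to pass; a spring pulls it shut throughout (about 4 N at the bar when square).
- jar_0: jam jar with yellow lid standing in the crate, 62 mm across, 85 mm tall, origin at the centre of its underside; loose, to be left standing
- jar_1: jam jar with yellow lid standing in the crate, 62 mm across, 85 mm tall, origin at the centre of its underside; loose, to be left standing
- jar_2: jam jar with yellow lid standing in the crate, 62 mm across, 85 mm tall, origin at the centre of its underside; loose, to be left standing
- bell: silver counter bell on a black foot, 83 mm across, 62 mm tall, origin at the centre of its underside; loose, left of the crate; to be left alone
- price_stand: small bent black price stand, 47 x 88 x 58 mm, origin at the centre of its underside; loose, right of the crate; to be left alone

How it is judged (in metres and radians):
On the way, in this order (a step that is already met when the one before it is completed fails the run):
1. the red catch has been squeezed fully home between the fingers, against its rest (value of joint red_catch above 0.013 m and contact force between the fingers and red_catch above 2 N and contact force between the fingers and red_base above 2 N), for 0.2 s.
2. then the yellow catch has been squeezed fully home between the fingers, against its rest (value of joint yellow_catch above 0.013 m and contact force between the fingers and yellow_catch above 2 N and contact force between the fingers and yellow_base above 2 N), for 0.2 s.
3. the fingers have swung the gate past its detent (value of joint gate above 0.7 rad and contact force between the fingers and gate above 1 N), for 0.1 s.
At the end, for the whole second after the job is handed in: The gate stands at 1.3 rad or more, still (under 0.1 rad/s), with the fingers bearing on it by more than 1 N; both catches are still at least 12 mm in; jars, bell and price stand are within 25 mm of where they stood and the jars upright (value of joint gate above 1.3 rad and contact force between the fingers and gate above 1 N and velocity of joint gate between -0.1 and 0.1 rad/s and value of joint each of red_catch, yellow_catch above 0.012 m); the arm keeps its last pose, push and grip.
It fails at once if the yellow catch is moved in before the red one has been squeezed home (value of joint yellow_catch above 0.007 m and value of joint red_catch below 0.012 m).
It fails at once if a jar, the bell or the price stand is shifted by more than 25 mm (distance of any of jar_0, jar_1, jar_2, bell, price_stand from where it was at the start of the episode above 0.025 m).
It fails at once if a jar, the bell or the price stand is tipped (angle between any of jar_0, jar_1, jar_2, bell, price_stand's own z axis and vertical above 0.3 rad).
It also fails if it takes over 58 s, if anything falls off the work surface, if the arm or the gripper's body presses on something with over 40 N, if the wrist force passes 120 N, or if a joint passes its speed limit or range.

## Working session

There is one attempt and no reset: what is moved stays moved. The work goes in short steps, Python scripts to look and compute and a tool call to move; the robot and the scene stay as the last step left them, time stands still between calls to the robot, and variables do not carry over. Pictures are saved under pics/ and viewed, and the job is handed in when it is done.

Besides the shell and the picture viewer there is one more tool, called after "Request:" by a JSON object that holds its "name" and its "arguments". drive_tool: Moves the arm, as the interface text tells. Its arguments: {"type":"object","properties":{"deltas":{"type":"string"}},"required":["deltas"]}

```bash
mkdir -p pics; cat > h.py <<'E'
import numpy as np, cv2
from cell import ctrl, imaging, models
def K(p):
    f=p["color"].shape[0]/2/np.tan(np.radians(p["vfov"])/2); return f
def px2w_z(p,uv,z):
    f=K(p);E=np.array(p["extrinsics"]);d=E[:3,:3]@np.array([(uv[0]-p["cx"])/f,(uv[1]-p["cy"])/f,1]);o=E[:3,3]
    return o+d*(z-o[2])/d[2]
def px2w_d(p,uv):
    f=K(p);E=np.array(p["extrinsics"]);u,v=int(round(uv[0])),int(round(uv[1]));d=p["range_z"][v,u]
    return E[:3,:3]@(np.array([(uv[0]-p["cx"])/f,(uv[1]-p["cy"])/f,1])*d)+E[:3,3]
def w2px(p,w):
    f=K(p);E=np.array(p["extrinsics"]);c=E[:3,:3].T@(np.array(w)-E[:3,3]);return np.array([c[0]/c[2]*f+p["cx"],c[1]/c[2]*f+p["cy"]])
def save(p,n,marks={}):
    im=cv2.cvtColor(p["color"],cv2.COLOR_RGB2BGR).copy()
    im=cv2.resize(im,None,fx=1.5,fy=1.5,interpolation=cv2.INTER_CUBIC)
    for k,(u,v) in marks.items():
        q=(int(u*1.5),int(v*1.5));cv2.drawMarker(im,q,(255,0,255),0,10,1);cv2.putText(im,k,q,0,.4,(255,0,255),1)
    cv2.imwrite("pics/"+n,im)
E
python3 - <<'E'
from h import *
np.set_printoptions(precision=1,suppress=True)
Z=dict(red_tab=184,red_rest=184,yellow_tab=184,yellow_rest=184,gate_handle=194,gate_hinge=14,crate=14,bell=0,price_stand=0,jar_0=None)
for c in("top","side"):
    p=imaging.get_image(c);m={}
    E=np.array(p["extrinsics"]);print(c,E[:3,3],E[:3,2])
    for t,z in Z.items():
        for r in models.landmark_of(p,t)[:3]:
            print(c,t,round(r["score"],2),np.array(r["point"]), px2w_z(p,r["point"],z) if z is not None else "", px2w_d(p,r["point"]))
            if r["score"]>.3:m[t]=r["point"]
    save(p,c+"0.png",m)
s=ctrl.read_state();print(s)
E
```

```text
top [ 421.5   -5.1 1406. ] [ 0.1 -0.  -1. ]
top red_tab 0.6 [267.8 157.3] [689.3 -27.9 184. ] [687.8 -27.8 190.8]
top red_rest 0.85 [287.5 158.4] [685.2 -85.2 184. ] [693.2 -87.6 146.8]
top yellow_tab 0.56 [226. 157.] [692.   93.6 184. ] [692.2  93.6 183.5]
top yellow_tab 0.49 [171.3 228.4] [487.5 249.5 184. ] [495.3 279.5  39.7]
top yellow_rest 0.82 [246.8 162.3] [675.4  33.3 184. ] [684.3  34.7 141.2]
top gate_handle 0.8 [274.1 183. ] [611.8 -44.4 194. ] [614.8 -45.  175.1]
top gate_handle 0.38 [258.5 150.1] [708.8  -1.2 194. ] [730.8  -0.9 101.2]
top crate 0.84 [258.8 152.7] [742.6  -1.5  14. ] [726.8  -1.7  82.4]
top bell 0.96 [173.  229.7] [493.2 282.2   0. ] [491.2 274.2  39.2]
top price_stand 0.72 [372.4 224. ] [ 501.2 -370.3    0. ] [ 500.9 -368.9    5.3]
top jar_0 0.85 [258.1 148.1]  [736.3   0.2 104.8]
top jar_0 0.75 [233.8 151.8]  [727.5  76.2  97.2]
top jar_0 0.57 [284.6 150.8]  [727.4 -82.2 101.1]
side [  657.  -1199.9   900.2] [-0.   0.8 -0.5]
side red_tab 0.6 [281.5 178.5] [689.6 -26.1 184. ] [691.4  39.1 144.2]
side red_rest 0.57 [278.8 190.4] [ 681.  -100.3  184. ] [
[... 366 characters left out ...]
 128.3  14. ] [672.8 -70.3 146.5]
side crate 0.89 [294.7 213. ] [746.2  12.9  14. ] [ 735.7 -129.5  118.1]
side bell 0.56 [234.1 175.9] [496.  281.4   0. ] [498.5 258.1  14.1]
side jar_0 0.75 [292.  201.2]  [731.1 -17.5  87. ]
side jar_0 0.69 [294.9 226.8]  [ 741.4 -111.6   47.5]
side jar_0 0.56 [297.3 214.6]  [ 744.6 -128.7  111.4]
{'clock': 1.1, 'qpos': array([-1.3,  0.6,  0. ,  1.5, -0. ,  1. , -0. ]), 'qd': array([ 0., -0., -0., -0., -0.,  0., -0.]), 'tau': array([ -0. , -56.3,   1.2, -19.4,   0. ,   0. ,   0. ]), 'eef_pos': array([204.3, 617.1, 231.3]), 'tool_rot': array([ 3.1, -0. ,  2.8]), 'force': array([0.1, 0.7, 0.1]), 'torque': array([-0. , -0.1,  0. ]), 'width': 85.4257563717019}
```

View images.

View pics/top0.png

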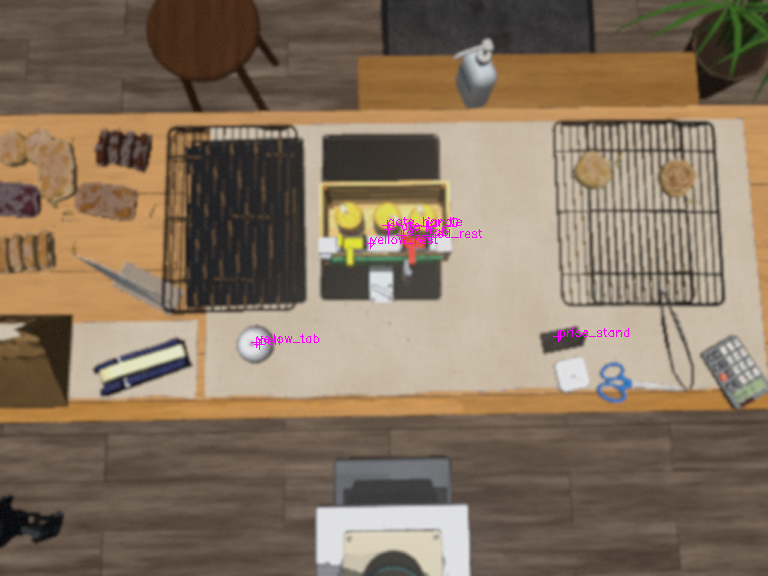

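View pics/side0.png

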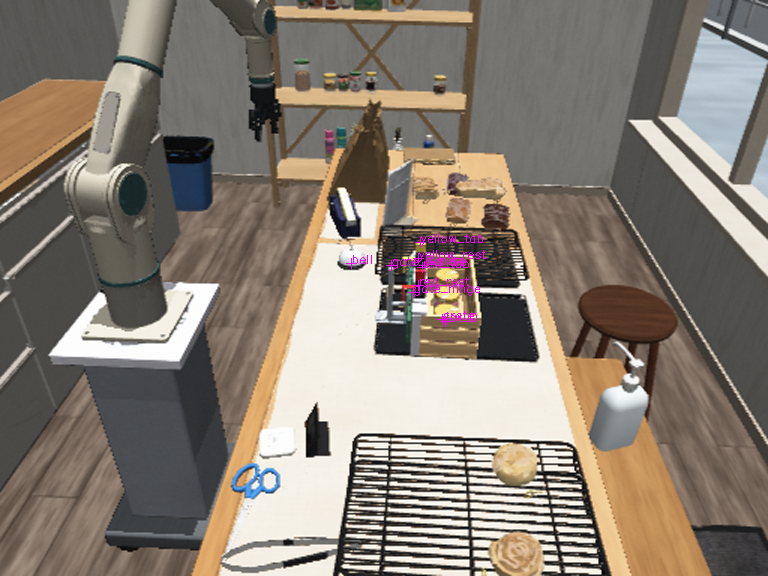

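```bash
python3 - <<'E'
from h import *
np.set_printoptions(precision=1,suppress=True)
p=imaging.get_image("top");q=imaging.get_image("side")
for n,p,(a,b,c,d) in(("t",p,(205,305,110,210)),("s",q,(240,340,140,250))):
    im=cv2.cvtColor(p["color"][c:d,a:b],cv2.COLOR_RGB2BGR)
    im=cv2.resize(im,None,fx=5.4,fy=5.4,interpolation=cv2.INTER_CUBIC);cv2.imwrite(f"pics/{n}1.png",im)
np.savez("p0.npz",**{"t_"+k:v for k,v in imaging.get_image("top").items()})
E
```

```text
(no output)
```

View pics/t1.png

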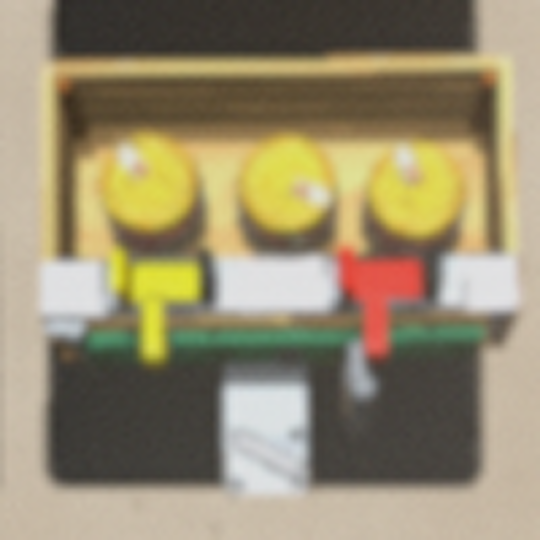

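View pics/s1.png

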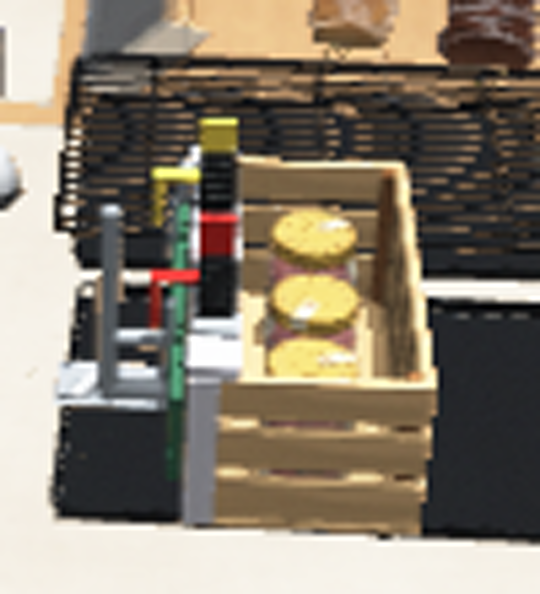

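```bash
cat > fit.py <<'E'
from h import *
from scipy.optimize import least_squares
np.set_printoptions(precision=1,suppress=True)
obs=[];ims={}
for c in("top","side"):
  for rep in range(2):
    p=imaging.get_image(c);ims[c]=p
    for t in("red_tab","red_rest","yellow_tab","yellow_rest","gate_handle","gate_hinge","crate"):
        r=models.landmark_of(p,t)
        if r: obs.append((p,c,t,np.array(r[0]["point"]),r[0]["score"]))
def pts(x):
    X,Y,a,c=x;ca,sa=np.cos(a),np.sin(a)
    L=dict(red_tab=(-58,c,184),red_rest=(-58,c-56,184),yellow_tab=(-58,c+124,184),yellow_rest=(-58,c+68,184),gate_handle=(-125,-44,194),gate_hinge=(-80,116,14),crate=(0,0,14))
    return {k:np.array([X+ca*v[0]-sa*v[1],Y+sa*v[0]+ca*v[1],v[2]]) for k,v in L.items()}
def res(x):
    P=pts(x);return np.concatenate([(w2px(p,P[t])-uv)*s for p,c,t,uv,s in obs])
r=least_squares(res,[742,0,0,-30],loss="soft_l1",x_scale=[10,10,.05,10])
print(r.x,"yaw",round(r.x[2],4));P=pts(r.x)
for p,c,t,uv,s in obs: print(c,t,round(s,2),uv,uv-w2px(p,P[t]),P[t])
for c,p in ims.items():
    a,b=(205,110) if c=="top" else (240,140)
    im=cv2.resize(cv2.cvtColor(p["color"][b:b+100,a:a+100],cv2.COLOR_RGB2BGR),None,fx=6,fy=6,interpolation=cv2.INTER_CUBIC)
    for t,w in P.items():
        u=w2px(p,w);cv2.drawMarker(im,(int((u[0]-a+.5)*6),int((u[1]-b+.5)*6)),(255,0,255),0,12,1)
    cv2.imwrite(f"pics/fit_{c}.png",im)
    # coloured points with depth
    hsv=cv2.cvtColor(p["color"],cv2.COLOR_RGB2HSV)
    for n,(lo,hi) in dict(red=((0,170,120),(6,255,255)),yel=((27,170,120),(33,255,255))).items():
        m=cv2.inRange(hsv,lo,hi);V,U=np.nonzero(m)
        W=np.array([px2w_d(p,(u,v)) for u,v in zip(U,V)])
        if len(W):
            k=(W[:,2]>176)&(W[:,2]<200)&(abs(W[:,0]-690)<60)&(abs(W[:,1])<140);W=W[k]
            if len(W):print(c,n,len(W),W.min(0),W.max(0),np.median(W,0))
E
python3 fit.py
```

```text
[742.5   2.3  -0.  -33.1] yaw -0.0173
top red_tab 0.51 [268.5 157.4] [ 0.  -1.7] [683.9 -29.9 184. ]
top red_rest 0.82 [287.4 158.9] [-0.4 -0.2] [683.  -85.8 184. ]
top yellow_tab 0.61 [226.6 158.5] [ 0.8 -0.5] [686.1  94.1 184. ]
top yellow_rest 0.56 [243.9 162.1] [-1.2  3. ] [685.1  38.1 184. ]
top gate_handle 0.67 [274.  181.4] [1.6 0.1] [616.7 -39.6 194. ]
top gate_hinge 0.61 [223.  175.3] [ 0.7 -1.2] [664.5 119.6  14. ]
top crate 0.61 [258.8 153.3] [1.1 0.5] [742.5   2.3  14. ]
top red_tab 0.75 [271.7 179.8] [ 3.2 20.7] [683.9 -29.9 184. ]
top red_rest 0.78 [283.6 160.5] [-4.2  1.4] [683.  -85.8 184. ]
top yellow_tab 0.6 [229.5 157.3] [ 3.7 -1.7] [686.1  94.1 184. ]
top yellow_rest 0.78 [243.9 163.3] [-1.2  4.2] [685.1  38.1 184. ]
top gate_handle 0.8 [272.8 182. ] [0.4 0.7] [616.7 -39.6 194. ]
top gate_hinge 0.57 [222.4 176.7] [0.1 0.2] [664.5 119.6  14. ]
top crate 0.84 [257.7 153.1] [0.  0.3] [742.5   2.3  14. ]
side red_tab 0.47 [282.4 178.5] [ 2.6 -0.5] [683.9 -29.9 184. ]
side red_rest 0.73 [281.7 190.8] [2.3 2.8] [683.  -85.8 184. ]
side yellow_tab 0.61 [281.2 159.7] [ 0.
[... 258 characters left out ...]
6] [-1.5 -2.1] [742.5   2.3  14. ]
side red_tab 0.47 [280.4 178.4] [ 0.6 -0.6] [683.9 -29.9 184. ]
side red_rest 0.64 [281. 188.] [1.6 0. ] [683.  -85.8 184. ]
side yellow_tab 0.49 [281. 159.] [ 0.4 -2.1] [686.1  94.1 184. ]
side yellow_rest 0.69 [278.4 173. ] [-1.8  4.1] [685.1  38.1 184. ]
side gate_handle 0.66 [261.1 178.4] [1.3 1.2] [616.7 -39.6 194. ]
side gate_hinge 0.61 [275.6 194.2] [ 2.6 -1.7] [664.5 119.6  14. ]
side crate 0.92 [293.3 212. ] [-0.5 -2.7] [742.5   2.3  14. ]
top red 10 [675.  -34.3 182. ] [690.2 -31.1 189. ] [680.9 -32.7 184.8]
top yel 14 [674.6  87.8 179.1] [692.2  93.8 186.6] [682.7  90.6 183.9]
side red 5 [677.9 -38.8 182.1] [691.4 -32.9 185.6] [684.5 -35.8 183.4]
```

View pics/fit_top.png

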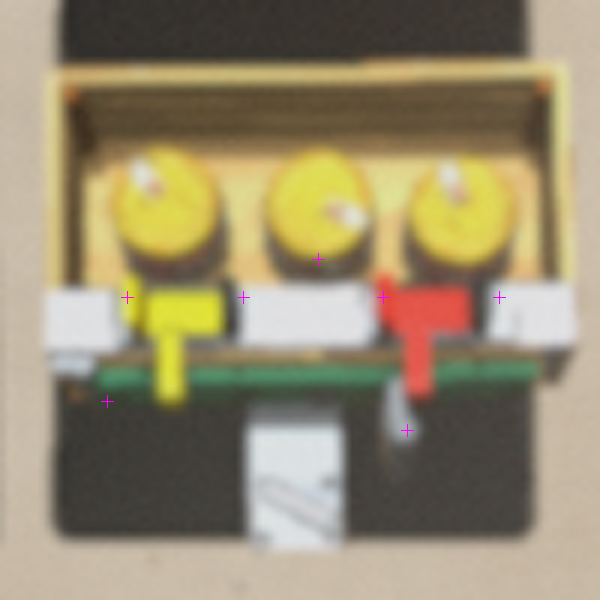

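View pics/fit_side.png

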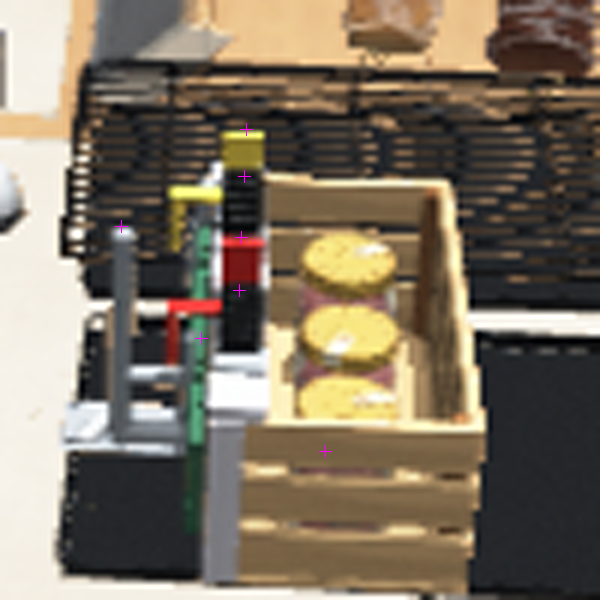

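```bash
cat > mv.py <<'E'
from h import *
import sys
# usage: mv.py x y z yaw(rad, world) -> delta in tool axes from current
from scipy.spatial.transform import Rotation as R
np.set_printoptions(precision=4,suppress=True)
s=ctrl.read_state();Rm=R.from_euler("xyz",s["tool_rot"]).as_matrix()
print("clock",s["clock"],"pos",s["eef_pos"],"rot",s["tool_rot"],"F",s["force"],"w",s["width"],"q",s["qpos"])
a=[float(v) for v in sys.argv[1:]]
for i in range(0,len(a),3):
    print(a[i:i+3],"->",Rm.T@(np.array(a[i:i+3])-s["eef_pos"])/1000)
E
python3 mv.py 204 617 300 683 -64 300
```

```text
clock 2.85 pos [204.3052 617.0765 231.3292] rot [ 3.1416 -0.      2.8218] F [0.5309 0.1727 0.0139] w 85.54036164474863 q [-1.3168  0.6284  0.0385  1.5174 -0.027   0.9963 -0.02  ]
[204.0, 617.0, 300.0] -> [ 0.0003 -0.0002 -0.0687]
[683.0, -64.0, 300.0] -> [-0.6685 -0.4961 -0.0687]
```

Request:
{"name": "drive_tool", "arguments": {"deltas": "0 0 -0.04 0 0.0854; -0.02 -0.015 -0.0687 -2 0.0854; -0.06 -0.045 -0.0687 -4 0.0854; -0.1 -0.075 -0.0687 -6 0.0854; -0.14 -0.105 -0.0687 -8 0.0854; -0.18 -0.135 -0.0687 -10 0.0854; -0.22 -0.165 -0.0687 -12 0.0854; -0.26 -0.195 -0.0687 -14 0.0854; -0.3 -0.225 -0.0687 -16 0.0854; -0.34 -0.255 -0.0687 -17.3 0.0854; -0.38 -0.285 -0.0687 -17.3 0.0854; -0.4 -0.3 -0.0687 -17.3 0.0854"}}

```text
clock: 4.35
eef_pos: [491.4, 203.3, 300.2]
tool_rot: [-3.141, 0.001, 3.12]
force: [-0.8, -0.4, -0.2]
width: 85.3
```

```bash
python3 mv.py 683 -64 300
```

```text
clock 4.35 pos [491.3844 203.2934 300.2103] rot [-3.1406  0.001   3.1195] F [-0.7574 -0.3756 -0.2085] w 85.29285239525055 q [-0.488   0.3822  0.0595  1.7563 -0.0248  1.0034  1.1293]
[683.0, -64.0, 300.0] -> [-0.1975 -0.263   0.0007]
```

Request:
{"name": "drive_tool", "arguments": {"deltas": "-0.03 -0.04 0 0 0.0854; -0.06 -0.08 0 0 0.0854; -0.09 -0.12 0 0 0.0854; -0.12 -0.16 0 0 0.0854; -0.15 -0.2 0 0 0.0854; -0.175 -0.235 0 0 0.0854; -0.19 -0.253 0 0 0.0854; -0.197 -0.263 0 0 0.0854; -0.197 -0.263 0 0 0.0854"}}

```text
clock: 5.48
eef_pos: [681.9, -60.2, 299.7]
tool_rot: [3.142, -0.001, 3.123]
force: [-0.1, 0.5, 0.5]
width: 85.4
```

```bash
python3 mv.py 683 -64.5 158; python3 - <<'E'
from h import *
for c,(a,b) in dict(top=(205,100),side=(230,110)).items():
    p=imaging.get_image(c)
    im=cv2.resize(cv2.cvtColor(p["color"][b:b+110,a:a+110],cv2.COLOR_RGB2BGR),None,fx=5,fy=5,interpolation=cv2.INTER_CUBIC);cv2.imwrite(f"pics/a_{c}.png",im)
E
```

```text
clock 5.475 pos [681.8739 -60.2186 299.7021] rot [ 3.1415 -0.0005  3.1231] F [-0.1003  0.4799  0.4664] w 85.42036347894647 q [-0.0077  0.6295  0.1016  1.3181 -0.0642  1.1976  1.6503]
[683.0, -64.5, 158.0] -> [-0.0013 -0.0043  0.1417]
```

View pics/a_side.png

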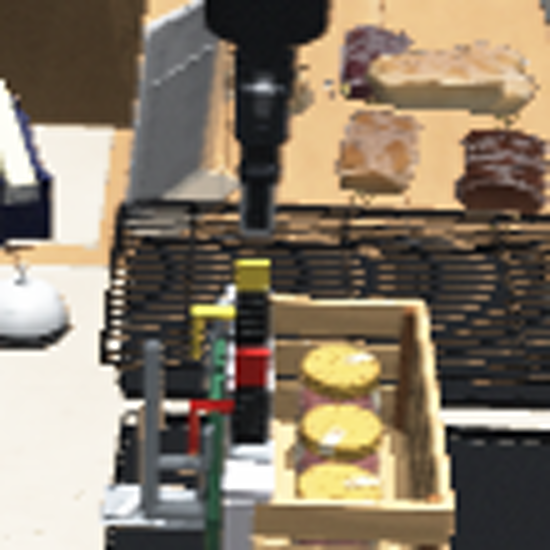

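View pics/a_top.png

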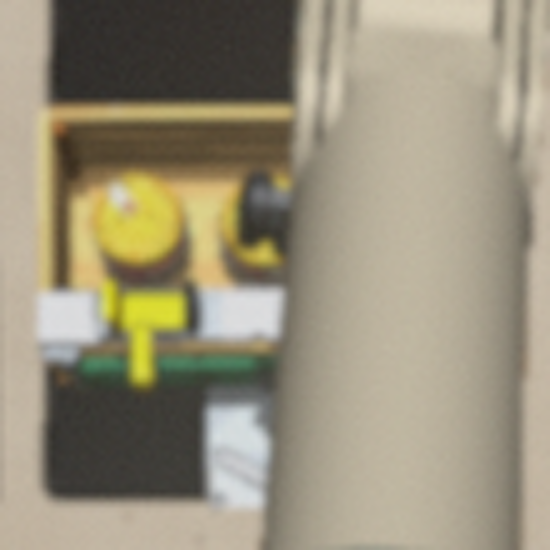

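Request:
{"name": "drive_tool", "arguments": {"deltas": "0 0 0 0 0.0854; 0 0 0.02 0 0.0854; 0 0 0.02 0 0.0854;0 0 0.02 0 0.0854"}}

```text
clock: 6.08
eef_pos: [682.2, -59.5, 280.7]
tool_rot: [3.141, 0.001, 3.124]
force: [-0.8, -0.0, 0.9]
width: 85.3
```

```bash
python3 mv.py 682 -64.5 158
```

```text
clock 6.075 pos [682.1743 -59.4807 280.6964] rot [3.1415 0.0007 3.1243] F [-0.8183 -0.0057  0.924 ] w 85.30806495239077 q [-0.0081  0.6426  0.0997  1.3466 -0.0654  1.1548  1.6517]
[682.0, -64.5, 158.0] -> [ 0.0002 -0.005   0.1227]
```

Request:
{"name": "drive_tool", "arguments": {"deltas": "0 -0.005 0.02 0 0.0854; 0 -0.005 0.05 0 0.0854; 0 -0.005 0.08 0 0.0854; 0 -0.005 0.1 0 0.0854; 0 -0.005 0.115 0 0.0854; 0 -0.005 0.1227 0 0.0854; 0 -0.005 0.1227 0 0.0854"}}

```text
clock: 6.95
eef_pos: [682.0, -64.9, 157.4]
tool_rot: [3.142, 0.0, 3.124]
force: [0.3, 0.4, -0.1]
width: 85.3
```

```bash
python3 mv.py 682 -64.5 158; python3 - <<'E'
from h import *
for c,(a,b) in dict(side=(230,110)).items():
    p=imaging.get_image(c)
    im=cv2.resize(cv2.cvtColor(p["color"][b:b+110,a:a+110],cv2.COLOR_RGB2BGR),None,fx=5,fy=5,interpolation=cv2.INTER_CUBIC);cv2.imwrite(f"pics/b_{c}.png",im)
E
```

```text
clock 6.95 pos [682.0093 -64.9084 157.3591] rot [3.1416 0.     3.1238] F [ 0.3309  0.3524 -0.1015] w 85.34620637728155 q [ 0.0062  0.7584  0.0861  1.4806 -0.0753  0.9058  1.6682]
[682.0, -64.5, 158.0] -> [ 0.      0.0004 -0.0006]
```

View pics/b_side.png

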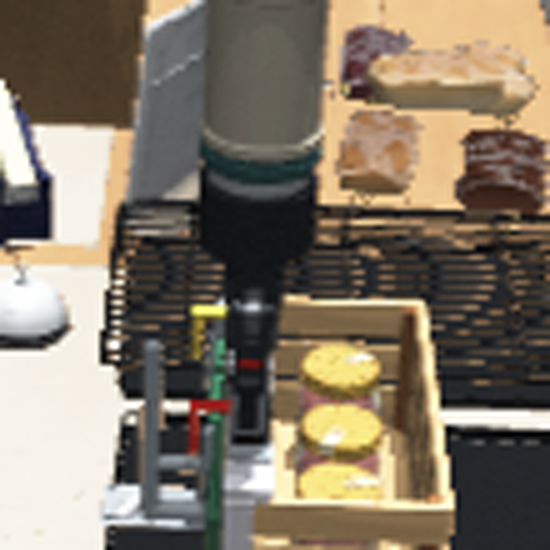

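The side view shows the fingers straddling the red catch (finger at about 250,400, red tab behind it at 250,365), with no contact force. I'll close in stages.

Request:
{"name": "drive_tool", "arguments": {"deltas": "0 0 0 0 0.06; 0 0 0 0 0.06; 0 0 0 0 0.06; 0 0 0 0 0.06"}}

```text
clock: 7.5
eef_pos: [682.5, -64.1, 157.8]
tool_rot: [3.141, 0.001, 3.124]
force: [0.7, 4.3, 2.4]
width: 60.5
```

Request:
{"name": "drive_tool", "arguments": {"deltas": "0 0 0 0 0.046; 0 0 0 0 0.046; 0 0 0 0 0.046; 0 0 0 0 0.046"}}

```text
clock: 8.0
eef_pos: [682.0, -65.1, 157.3]
tool_rot: [-3.141, 0.0, 3.124]
force: [0.9, 3.3, 3.2]
width: 46.4
```

Request:
{"name": "drive_tool", "arguments": {"deltas": "0 0 0 0 0.036; 0 0 0 0 0.036; 0 0 0 0 0.036; 0 0 0 0 0.036; 0 0 0 0 0.036; 0 0 0 0 0.036"}}

```text
clock: 8.75
eef_pos: [682.0, -63.5, 158.2]
tool_rot: [3.139, 0.0, 3.125]
force: [-1.1, 3.6, 8.3]
width: 37.9
```

Request:
{"name": "drive_tool", "arguments": {"deltas": "0 0 0 0 0.02; 0 0 0 0 0.02; 0 0 0 0 0.02; 0 0 0 0 0.02; 0 0 0 0 0.02; 0 0 0 0 0.02"}}

```text
clock: 9.5
eef_pos: [682.0, -63.6, 158.2]
tool_rot: [3.139, 0.0, 3.125]
force: [-0.4, 4.4, 7.4]
width: 38.2
```

```bash
python3 mv.py; python3 - <<'E'
from h import *
for c,(a,b) in dict(side=(230,110),top=(205,100)).items():
    p=imaging.get_image(c)
    im=cv2.resize(cv2.cvtColor(p["color"][b:b+110,a:a+110],cv2.COLOR_RGB2BGR),None,fx=5,fy=5,interpolation=cv2.INTER_CUBIC);cv2.imwrite(f"pics/c_{c}.png",im)
E
```

```text
clock 9.5 pos [681.9701 -63.5685 158.1765] rot [3.1393 0.0002 3.1248] F [-0.408   4.3778  7.4183] w 38.246194857512734 q [ 0.006   0.7571  0.0849  1.4805 -0.0769  0.907   1.6692]
```

View pics/c_side.png

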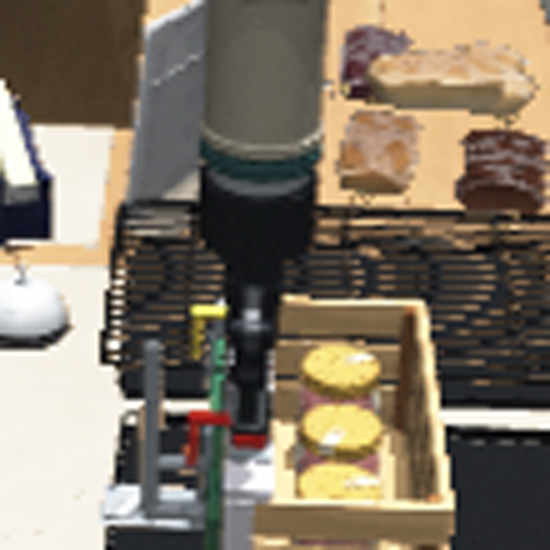

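Request:
{"name": "drive_tool", "arguments": {"deltas": "0 0 0 0 0.0854; 0 0 0 0 0.0854; 0 0 0 0 0.0854; 0 0 -0.03 0 0.0854; 0 0 -0.07 0 0.0854; 0 0.03 -0.07 0 0.0854; -0.001 0.06 -0.07 0 0.0854; -0.002 0.09 -0.07 0 0.0854; -0.002 0.115 -0.07 0 0.0854; -0.002 0.125 -0.07 0 0.0854; -0.002 0.125 -0.07 0 0.0854; -0.002 0.125 -0.07 0 0.0854"}}

```text
clock: 11.1
eef_pos: [686.2, 57.9, 227.3]
tool_rot: [-3.14, 0.0, 3.122]
force: [-0.7, -0.9, 0.5]
width: 85.9
```

```bash
python3 mv.py 684 60.2 158; python3 - <<'E'
from h import *
for c,(a,b) in dict(side=(230,110),top=(205,100)).items():
    p=imaging.get_image(c)
    im=cv2.resize(cv2.cvtColor(p["color"][b:b+110,a:a+110],cv2.COLOR_RGB2BGR),None,fx=5,fy=5,interpolation=cv2.INTER_CUBIC);cv2.imwrite(f"pics/d_{c}.png",im)
E
```

```text
clock 11.1 pos [686.2062  57.9065 227.3157] rot [-3.14    0.      3.1217] F [-0.691  -0.8898  0.4873] w 85.93350715017378 q [-0.1804  0.6935  0.1001  1.4012 -0.0719  1.0506  1.4834]
[684.0, 60.2, 158.0] -> [0.0023 0.0024 0.0693]
```

View pics/d_side.png

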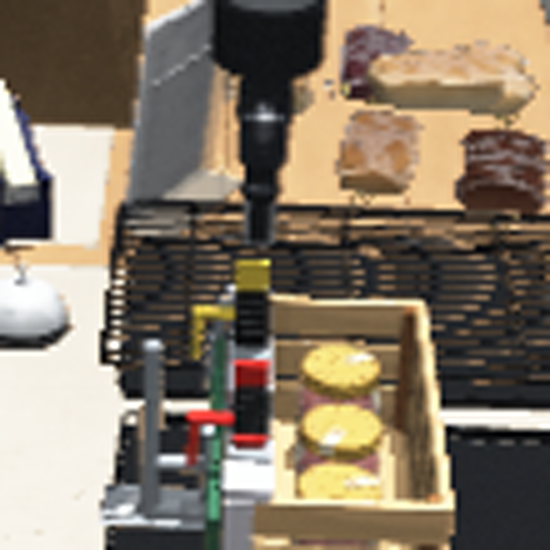

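View pics/d_top.png

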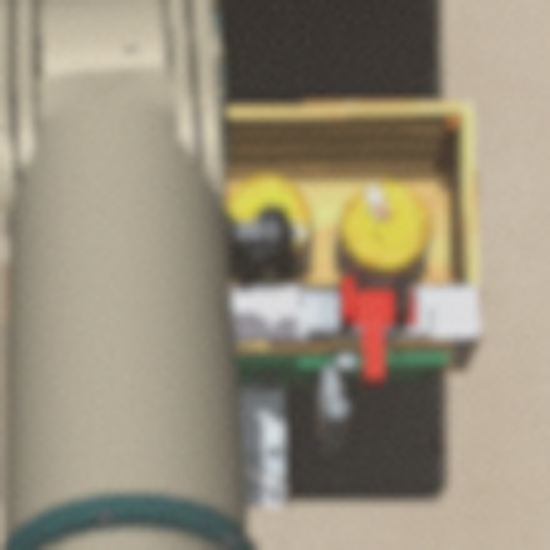

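Red is home: its tab is now at (250,372), and the slide end shows past the rest at (250,440). Next is a descent on yellow.

Request:
{"name": "drive_tool", "arguments": {"deltas": "0 0 0 0 0.0854; 0 0 0.02 0 0.0854; 0 0 0.04 0 0.0854; 0 0 0.06 0 0.0854; 0 0 0.0695 0 0.0854; 0 0 0.0695 0 0.0854"}}

```text
clock: 11.95
eef_pos: [685.8, 59.8, 157.3]
tool_rot: [-3.141, -0.001, 3.123]
force: [-0.5, 1.3, 0.2]
width: 85.6
```

```bash
python3 mv.py 684 60.2 158; python3 - <<'E'
from h import *
for c,(a,b) in dict(side=(230,110)).items():
    p=imaging.get_image(c)
    im=cv2.resize(cv2.cvtColor(p["color"][b:b+110,a:a+110],cv2.COLOR_RGB2BGR),None,fx=5,fy=5,interpolation=cv2.INTER_CUBIC);cv2.imwrite(f"pics/e_{c}.png",im)
E
```

```text
clock 11.95 pos [685.8454  59.7505 157.3098] rot [-3.1414 -0.0011  3.1235] F [-0.5074  1.2602  0.1927] w 85.64461687637494 q [-0.1773  0.7639  0.0901  1.4687 -0.0786  0.9137  1.4886]
[684.0, 60.2, 158.0] -> [ 0.0019  0.0004 -0.0007]
```

View pics/e_side.png

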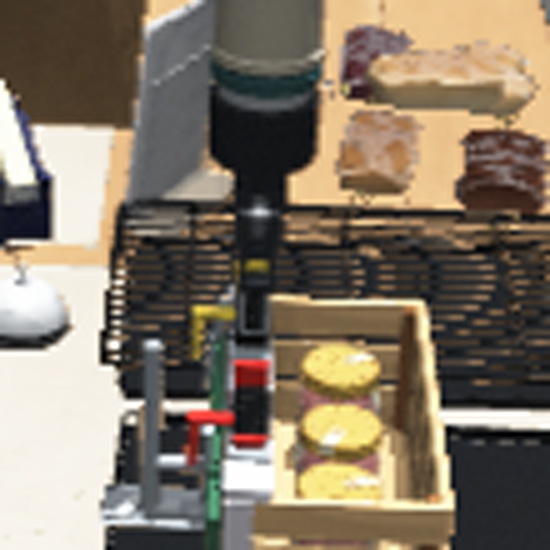

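Request:
{"name": "drive_tool", "arguments": {"deltas": "0 0 0 0 0.06; 0 0 0 0 0.06; 0 0 0 0 0.05; 0 0 0 0 0.05; 0 0 0 0 0.036; 0 0 0 0 0.036; 0 0 0 0 0.036; 0 0 0 0 0.03; 0 0 0 0 0.02; 0 0 0 0 0.02; 0 0 0 0 0.02; 0 0 0 0 0.02"}}

```text
clock: 13.5
eef_pos: [686.6, 60.4, 158.8]
tool_rot: [3.14, 0.001, 3.124]
force: [-0.6, 2.4, 6.9]
width: 37.8
```

Request:
{"name": "drive_tool", "arguments": {"deltas": "0 0 0 0 0.02; 0 0 0 0 0.02; 0 0 0 0 0.02"}}

```text
clock: 13.88
eef_pos: [686.5, 60.5, 158.8]
tool_rot: [3.14, 0.001, 3.124]
force: [-0.8, 2.7, 6.7]
width: 37.9
```

```bash
python3 mv.py; python3 - <<'E'
from h import *
for c,(a,b) in dict(side=(230,110)).items():
    p=imaging.get_image(c)
    im=cv2.resize(cv2.cvtColor(p["color"][b:b+110,a:a+110],cv2.COLOR_RGB2BGR),None,fx=5,fy=5,interpolation=cv2.INTER_CUBIC);cv2.imwrite(f"pics/f_{c}.png",im)
E
```

```text
clock 13.875 pos [686.5452  60.4596 158.7638] rot [3.1401 0.0012 3.1238] F [-0.7669  2.6679  6.7098] w 37.91971614402972 q [-0.1774  0.7622  0.0898  1.4678 -0.0799  0.9139  1.4894]
```

View pics/f_side.png

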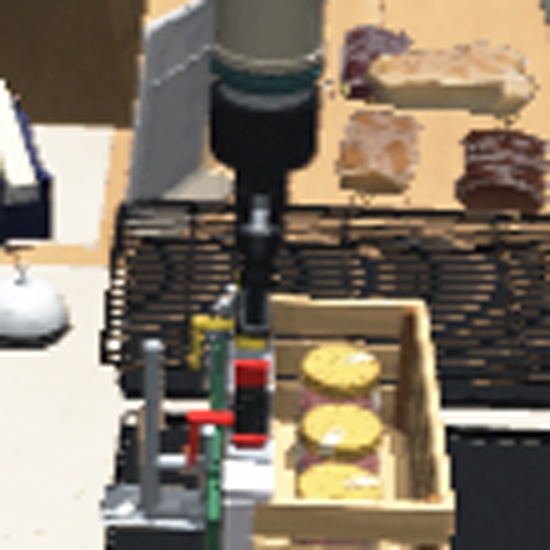

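Yellow shows the same signature as red (38 mm width, firm, slide end protruding at 250,343). Next I open, lift and go over the handle.

Request:
{"name": "drive_tool", "arguments": {"deltas": "0 0 0 0 0.0854; 0 0 0 0 0.0854; 0 0 0 0 0.0854; 0 0 -0.03 0 0.0854; 0 0 -0.07 0 0.0854; 0 0 -0.1 0 0.0854; 0.03 -0.01 -0.1 0 0.0854; 0.06 -0.03 -0.1 0 0.0854; 0.067 -0.06 -0.1 0 0.0854; 0.067 -0.09 -0.1 0 0.0854; 0.067 -0.1 -0.1 0 0.0854; 0.067 -0.1 -0.1 0 0.0854"}}

```text
clock: 15.42
eef_pos: [617.3, -39.1, 257.6]
tool_rot: [3.141, -0.0, 3.123]
force: [-1.1, -0.0, 0.8]
width: 85.3
```

```bash
python3 mv.py 617 -40 150; python3 - <<'E'
from h import *
for c,(a,b) in dict(side=(230,110),top=(205,100)).items():
    p=imaging.get_image(c)
    for r in models.landmark_of(p,"gate_handle")[:2]: print(c,r,px2w_z(p,r["point"],194))
    im=cv2.resize(cv2.cvtColor(p["color"][b:b+110,a:a+110],cv2.COLOR_RGB2BGR),None,fx=5,fy=5,interpolation=cv2.INTER_CUBIC);cv2.imwrite(f"pics/g_{c}.png",im)
    V,U=np.mgrid[b:b+110,a:a+110]
    W=np.array([px2w_d(p,(u,v)) for u,v in zip(U.ravel(),V.ravel())])
    k=(W[:,2]>150)&(W[:,2]<198)&(W[:,0]>590)&(W[:,0]<645)&(abs(W[:,1])<90)
    print(c,k.sum(),W[k][np.argsort(W[k][:,2])][:60:3])
E
```

```text
clock 15.425 pos [617.3395 -39.1017 257.6154] rot [ 3.1414 -0.0003  3.1226] F [-1.1275 -0.0469  0.7902] w 85.34022526872303 q [-0.0465  0.5575  0.1045  1.5799 -0.0655  1.0079  1.629 ]
[617.0, -40.0, 150.0] -> [ 0.0003 -0.0009  0.1076]
side {'point': [259.8, 176.4], 'score': 0.82} [616.55918404 -34.55641744 194.        ]
side {'point': [274.2, 194.0], 'score': 0.67} [ 666.41108812 -137.33863542  194.        ]
side 48 [[615.1043054  -44.52852433 150.12310155]
 [618.34406708 -42.4021146  152.93673249]
 [625.16343812 -44.20548924 154.42341219]
 [618.3776954  -45.62669908 159.02619733]
 [624.90998163 -41.17633918 160.49952195]
 [621.68664086 -46.2042733  163.54964969]
 [624.8969918  -43.75377011 166.13227443]
 [621.50824931 -45.52700026 171.06870981]
 [618.26353826 -48.79708051 172.97638814]
 [618.13823063 -47.24495887 175.94759814]
 [617.99781508 -45.24471254 178.63694841]
 [614.61755514 -46.14419612 182.97369864]
 [618.07162645 -49.57346762 185.26094424]
 [614.33490014 -42.11683936 188.32323475]
 [618.01577402 -50.05624151 189.46600181]
 [617.55634334 -40.78127492 191.5692535 ]]
top 1 [[643.66709123  54.8114762  153.74107253]]
```

View pics/g_side.png

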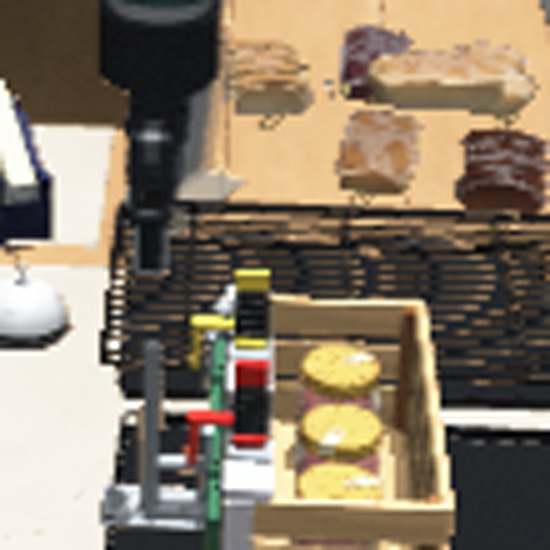

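Request:
{"name": "drive_tool", "arguments": {"deltas": "-0.001 -0.001 0.03 0 0.0854; -0.001 -0.001 0.06 0 0.0854; -0.001 -0.001 0.09 0 0.0854; -0.001 -0.001 0.108 0 0.0854; -0.001 -0.001 0.108 0 0.0854; -0.001 -0.001 0.108 0 0.05; -0.001 -0.001 0.108 0 0.03; -0.001 -0.001 0.108 0 0.03; -0.001 -0.001 0.108 0 0.03; -0.001 -0.001 0.108 0 0.02; -0.001 -0.001 0.108 0 0.02"}}

```text
clock: 17.0
eef_pos: [618.3, -39.8, 149.8]
tool_rot: [3.142, -0.0, 3.124]
force: [-0.7, 0.1, 0.2]
width: 19.8
```

Request:
{"name": "drive_tool", "arguments": {"deltas": "0 0 0 0 0.014; 0 0 0 0 0.01; 0 0 0 0 0.005; 0 0 0 0 0; 0 0 0 0 0; 0 0 0 0 0"}}

```text
clock: 17.75
eef_pos: [618.5, -39.3, 149.9]
tool_rot: [3.141, 0.0, 3.124]
force: [-0.1, 1.7, 2.2]
width: 12.5
```

```bash
python3 mv.py; python3 - <<'E'
from h import *
for c,(a,b) in dict(side=(230,110)).items():
    p=imaging.get_image(c)
    im=cv2.resize(cv2.cvtColor(p["color"][b:b+110,a:a+110],cv2.COLOR_RGB2BGR),None,fx=5,fy=5,interpolation=cv2.INTER_CUBIC);cv2.imwrite(f"pics/i_{c}.png",im)
E
```

```text
clock 17.75 pos [618.462  -39.3469 149.8979] rot [3.141  0.0002 3.124 ] F [-0.1413  1.6987  2.1625] w 12.514808536970802 q [-0.0353  0.6799  0.0881  1.6867 -0.0796  0.7782  1.6432]
```

View pics/i_side.png

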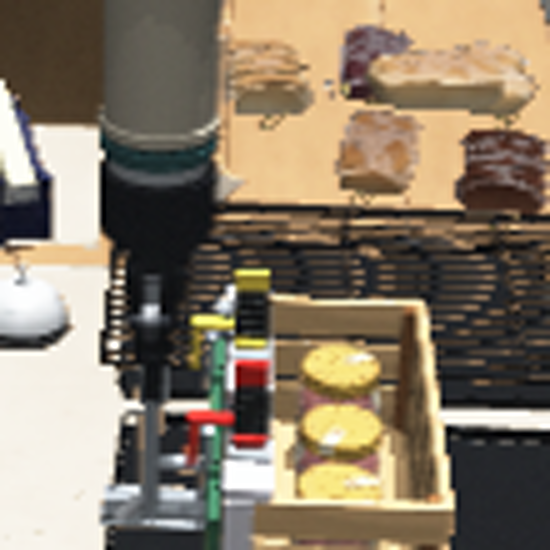

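```bash
python3 - <<'E'
import numpy as np
H=np.array([618.5+47.8,-39.3+159.2]);r=166.2;p0=np.arctan2(-159.2,-47.8);y=3.124
X=np.array([np.cos(y),np.sin(y)]);Y=np.array([np.sin(y),-np.cos(y)])
for t in np.arange(0.1,1.56,.1):
    d=r*np.array([np.cos(p0-t)-np.cos(p0),np.sin(p0-t)-np.sin(p0)])/1000
    print(round(t,2),np.round([X@d,Y@d],4))
E
```

```text
0.1 [0.0157 0.0053]
0.2 [0.0309 0.0121]
0.3 [0.0453 0.0204]
0.4 [0.0588 0.0301]
0.5 [0.0712 0.0412]
0.6 [0.0825 0.0533]
0.7 [0.0925 0.0666]
0.8 [0.1011 0.0808]
0.9 [0.1083 0.0958]
1.0 [0.114  0.1114]
1.1 [0.118  0.1275]
1.2 [0.1204 0.1439]
1.3 [0.1212 0.1605]
1.4 [0.1203 0.1771]
1.5 [0.1178 0.1936]
```

Request:
{"name": "drive_tool", "arguments": {"deltas": "0.008 0.0025 0 0 0; 0.0157 0.0053 0 0 0; 0.0235 0.0085 0 0 0; 0.0309 0.0121 0 0 0; 0.0309 0.0121 0 0 0"}}

```text
clock: 18.42
eef_pos: [586.7, -27.5, 149.9]
tool_rot: [-3.141, -0.001, 3.124]
force: [2.6, 0.3, 0.3]
width: 12.7
```

```bash
python3 mv.py; python3 - <<'E'
from h import *
for c,(a,b) in dict(side=(230,110)).items():
    p=imaging.get_image(c)
    im=cv2.resize(cv2.cvtColor(p["color"][b:b+110,a:a+110],cv2.COLOR_RGB2BGR),None,fx=5,fy=5,interpolation=cv2.INTER_CUBIC);cv2.imwrite(f"pics/j_{c}.png",im)
E
```

```text
clock 18.425 pos [586.6969 -27.5002 149.8788] rot [-3.1409 -0.001   3.1239] F [2.5983 0.302  0.3096] w 12.745490995226998 q [-0.0582  0.6403  0.0894  1.7783 -0.0792  0.7275  1.6259]
```

View pics/j_side.png

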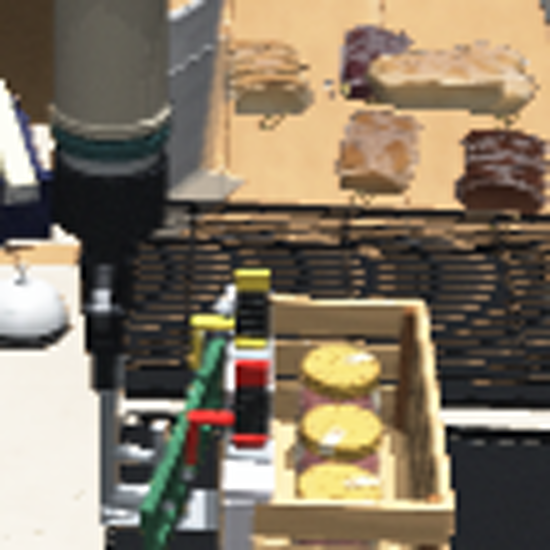

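The gate is swinging free of both bolts (leaf from about 150,540 to 220,340, bar held at 105,380). I'll go on through the detent.

Request:
{"name": "drive_tool", "arguments": {"deltas": "0.007 0.004 0 0 0; 0.0144 0.0083 0 0 0; 0.0212 0.013 0 0 0; 0.0279 0.018 0 0 0; 0.0342 0.0234 0 0 0; 0.0403 0.0291 0 0 0; 0.046 0.035 0 0 0; 0.0516 0.0412 0 0 0; 0.0567 0.0477 0 0 0; 0.0616 0.0545 0 0 0; 0.066 0.0615 0 0 0; 0.0702 0.0687 0 0 0"}}

```text
clock: 19.98
eef_pos: [513.1, 38.9, 149.7]
tool_rot: [-3.137, -0.01, 3.12]
force: [-9.8, -9.1, 13.1]
width: 12.6
```

```bash
python3 mv.py; python3 - <<'E'
from h import *
for c,(a,b) in dict(side=(200,110)).items():
    p=imaging.get_image(c)
    im=cv2.resize(cv2.cvtColor(p["color"][b:b+110,a:a+130],cv2.COLOR_RGB2BGR),None,fx=5,fy=5,interpolation=cv2.INTER_CUBIC);cv2.imwrite(f"pics/k_{c}.png",im)
E
```

```text
clock 19.975 pos [513.1065  38.9436 149.6876] rot [-3.1369 -0.01    3.1204] F [-9.758  -9.0643 13.1472] w 12.56965377346945 q [-0.2007  0.5599  0.1004  1.9671 -0.085   0.6293  1.5034]
```

View pics/k_side.png

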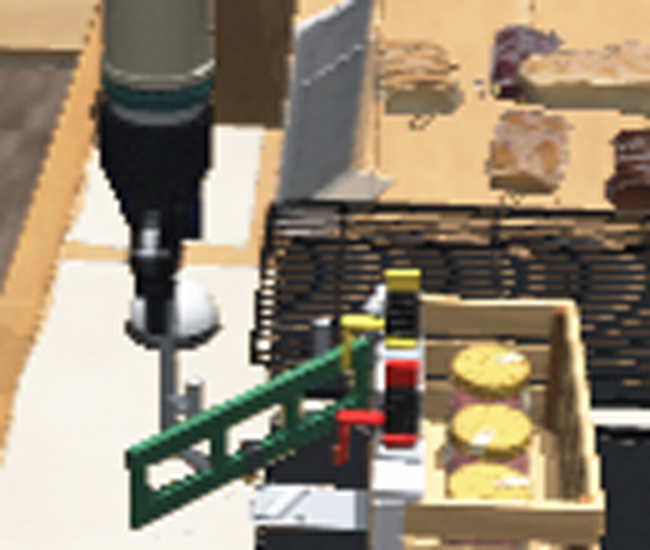

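```bash
cat > leaf.py <<'E'
from h import *
np.set_printoptions(precision=3,suppress=True)
for c in("side","top"):
    p=imaging.get_image(c);hsv=cv2.cvtColor(p["color"],cv2.COLOR_RGB2HSV)
    m=cv2.inRange(hsv,(60,90,30),(85,255,200));V,U=np.nonzero(m)
    W=np.array([px2w_d(p,(u,v)) for u,v in zip(U,V)])
    k=(W[:,2]>20)&(W[:,2]<145)&(W[:,0]>400)&(W[:,0]<720)&(W[:,1]>-140)&(W[:,1]<200);W=W[k]
    if len(W)<20: print(c,len(W));continue
    l=cv2.fitLine(W[:,:2].astype(np.float32),cv2.DIST_HUBER,0,0.01,0.01).ravel()
    d=l[:2]*np.sign(-l[0]-l[1]) ; q=l[2:]
    if d[0]>0:d=-d
    n=np.array([-d[1],d[0]]);s=(W[:,:2]-q)@d
    print(c,len(W),"dir",d,"angle from -y (cw)",np.arctan2(-d[0],-d[1]),"ends",q+d*np.percentile(s,2),q+d*np.percentile(s,98),"len",np.ptp(np.percentile(s,[2,98])))
E
python3 leaf.py
```

```text
side 475 dir [-0.714 -0.701] angle from -y (cw) 0.7945195 ends [659.252 109.438] [501.244 -45.713] len 221.44626986553644
top 28 dir [-0.715 -0.699] angle from -y (cw) 0.7973036 ends [656.728 115.787] [503.451 -33.883] len 214.23116816541273
```

```bash
python3 - <<'E'
import numpy as np
H=np.array([657.5,121]);r=166.2;p0=np.arctan2(-82.1,-144.4);y=3.124
C=np.array([518.8,42.6])
X=np.array([np.cos(y),np.sin(y)]);Y=np.array([np.sin(y),-np.cos(y)])
for t in np.arange(0.0,.73,.06):
    w=H+r*np.array([np.cos(p0-t),np.sin(p0-t)]);d=(w-C)/1000
    print(round(t,2),w,np.round([X@d,Y@d],4))
E
```

```text
0.0 [513.01976742  38.854383  ] [ 0.0057 -0.0038]
0.06 [508.35397352  47.66581436] [0.0105 0.0049]
0.12 [504.22494425  56.74116959] [0.0148 0.0139]
0.18 [500.64753967  66.04778723] [0.0186 0.0231]
0.24 [497.63463457  75.55217349] [0.0217 0.0326]
0.3 [495.19707214  85.22012285] [0.0243 0.0422]
0.36 [493.34362499  95.01684113] [0.0264 0.052 ]
0.42 [492.08096353 104.90707072] [0.0278 0.0618]
0.48 [491.41363196 114.85521748] [0.0287 0.0718]
0.54 [491.34403197 124.82547881] [0.0289 0.0817]
0.6 [491.87241404 134.78197256] [0.0285 0.0917]
0.66 [492.99687655 144.68886609] [0.0276 0.1016]
0.72 [494.71337268 154.51050528] [0.0261 0.1115]
```

Request:
{"name": "drive_tool", "arguments": {"deltas": "0.0057 0 0 0 0; 0.0105 0.0049 0 0 0; 0.0148 0.0139 0 0 0; 0.0186 0.0231 0 0 0; 0.0217 0.0326 0 0 0; 0.0243 0.0422 0 0 0"}}

```text
clock: 20.88
eef_pos: [493.5, 85.2, 149.8]
tool_rot: [-3.14, -0.003, 3.123]
force: [-5.9, -4.9, 9.4]
width: 12.3
```

```bash
python3 mv.py; python3 leaf.py
```

```text
clock 20.875 pos [493.4659  85.1952 149.7615] rot [-3.1404 -0.0029  3.1227] F [-5.9447 -4.8983  9.3781] w 12.316498807775599 q [-0.2985  0.5415  0.1033  2.0098 -0.0937  0.5978  1.4197]
side 527 dir [-0.881 -0.473] angle from -y (cw) 1.0776659 ends [658.154 112.066] [462.495   6.915] len 222.12380883457695
top 44 dir [-0.892 -0.453] angle from -y (cw) 1.1007657 ends [654.098 116.845] [545.955  61.908] len 121.29704698200547
```

Request:
{"name": "drive_tool", "arguments": {"deltas": "0.0036 0.0098 0 0 0; 0.005 0.0196 0 0 0; 0.0059 0.0296 0 0 0; 0.0061 0.0395 0 0 0; 0.0057 0.0495 0 0 0; 0.0048 0.0594 0 0 0; 0.0035 0.068 0 0 0; 0.0035 0.068 0 0 0; 0.0035 0.068 0 0 0; 0.0035 0.068 0 0 0"}}

```text
clock: 22.22
eef_pos: [490.1, 154.8, 149.7]
tool_rot: [3.142, -0.005, 3.126]
force: [-4.7, -2.4, 8.3]
width: 12.7
```

```bash
python3 mv.py; python3 leaf.py; python3 - <<'E'
from h import *
for c in("side","top"):
    p=imaging.get_image(c); save(p,f"z_{c}.png")
    for t in ("bell","price_stand","jar_0"): print(c,t,[(np.round(r["point"],1),round(r["score"],2)) for r in models.landmark_of(p,t)[:3]])
E
```

```text
clock 22.225 pos [490.0995 154.777  149.7454] rot [ 3.1415 -0.0048  3.1265] F [-4.7436 -2.4363  8.3408] w 12.701885067713487 q [-0.4349  0.5572  0.111   1.9743 -0.104   0.6199  1.3001]
side 545 dir [-0.998 -0.071] angle from -y (cw) 1.5000775 ends [657.899 114.706] [436.475  99.021] len 221.9782529058283
top 102 dir [-0.997 -0.08 ] angle from -y (cw) 1.4909205 ends [651.208 119.884] [520.541 109.425] len 131.08462697866548
side bell [(array([231.1, 175.1]), 0.57)]
side price_stand [(array([210.5, 291.1]), 0.65), (array([293.9, 213.8]), 0.64)]
side jar_0 [(array([297.3, 213.6]), 0.57), (array([297.8, 227.3]), 0.54), (array([293.3, 201.2]), 0.5)]
top bell [(array([232.4, 156.9]), 0.75), (array([170.3, 227.6]), 0.38)]
top price_stand [(array([373.8, 225.1]), 0.88)]
top jar_0 [(array([258.2, 147. ]), 0.89), (array([232.9, 151.7]), 0.85), (array([283.6, 150.5]), 0.52)]
```

View pics/z_side.png

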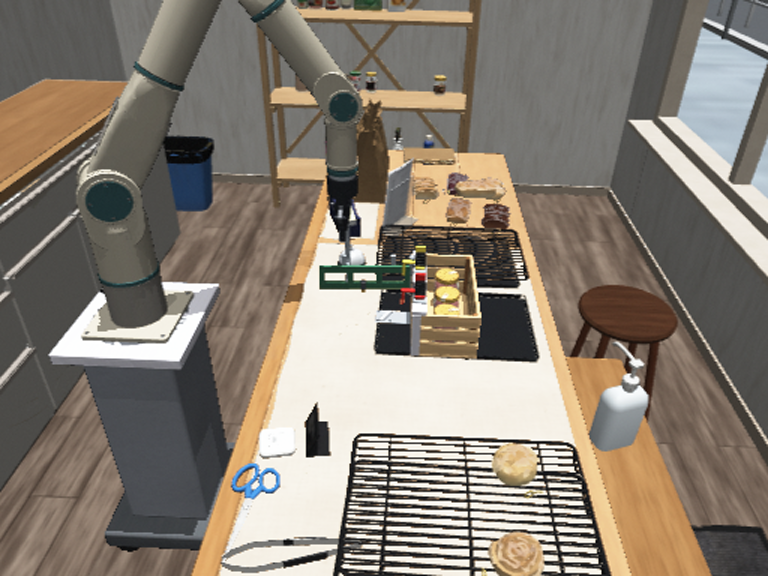

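View pics/z_top.png

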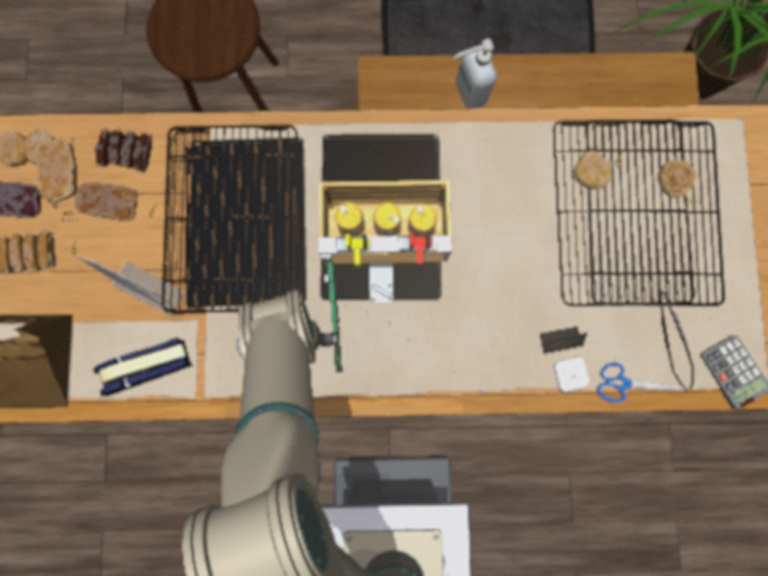

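The gate stands at about 1.49 rad (green leaf nearly square at 365,275 in the side view and 335,315 in the top view). It is still gripped and at rest, and the jars, bell and stand look unmoved. Handing in.

```bash
python3 -c "
from cell import ctrl
print(ctrl.read_state()['qd'].round(3)); print(ctrl.finish_job())"
```

```text
[ 0.     0.001  0.     0.001 -0.     0.001  0.001]
the job is handed in; nothing more can be done
None
```

I squeezed the red catch home first, then the yellow one. Then I gripped the gate's bar, swung it past its detent to about square, and handed the job in while still holding it. `finish_job` reports no verdict, so the success conditions are judged only from my own measurements. The clock read about 22 s of the 58 s allowed.

- **Catches:** both squeezes stopped at a finger opening of about 38 mm, slightly under the nominal 40 mm. In the side pictures taken after each squeeze the tab was against its rest. I had no direct reading of either catch joint or of its contact force.
- **Gate angle:** the leaf measured 1.50 rad in the side view and 1.49 rad in the top view, against the required 1.3. The arm was at rest. The bar was still gripped, with the fingers stopped on it at 12.7 mm. The wrist force was about 5 N sideways and 8 N upward.
- **Hinge position:** my first estimate was about 9 mm off, which put roughly 13 N of sideways load on the bar at about 0.8 rad. I refitted the hinge from the leaf in the picture and corrected the path.
- **Other objects:** the jars, bell and price stand look unmoved and upright in the last pictures. In the top view the network's best match for the bell was wrong (it lay by the yellow catch, and the arm hides the bell from above). The side view puts the bell about 3 pixels from its starting place.

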